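Peel the clinging cover off a stack of cell trays and show it over the light panel

ROBOT

A 7-joint arm with a two-finger parallel gripper is mounted at the origin on the work surface. World frame = base frame: x ahead of the robot, y to its left, z up, the work surface at z = 0. Lengths are in m, angles in rad, forces in N, time in s.
With the tool pointing down it reaches from about 0.4 to 0.85 m from the base axis. Payload 10.4 kg.
Tool frame: the origin (TCP) lies midway between the tips of the shut fingers; the grasp point (between the pads) lies 19 mm behind it (manip.pinch_z is the distance from the TCP to the grasp point, in m); y points along the fingers, x is the direction in which the jaws open and shut, and the axes are right-handed (so a half turn about y gives the same grasp; the last joint's range is limited). The gripper opens to 85 mm and grips with 20 to 120 N. Pads are 22 mm wide; open, the fingers measure 114 mm over their backs; the gripper's body (76 mm by 85 mm) begins 54 mm behind the grasp point. The pads swing forward as they close: fully open they stand 13 mm farther back than shut.
Start: joints at [1.271, 0.332, -0.065, 1.46, 0.022, 1.35, -0.088], TCP at [0.171, -0.601, 0.231] pointing down, gripper open.
Joint ranges: [-2.6, 2.6], [-0.5, 2.12], [-1.47, 1.34], [0.16, 2.42], [-1.27, 4.41], [0.06, 2.06], [-2.6, 2.6]. Speed limits (rad/s): [2.22, 2.22, 2.79, 2.79, 3.14, 3.14, 3.14].

INTERFACE

Orientations are given as a unit quaternion [x, y, z, w].
In Python, from workcell import manip gives the robot as it stands.
- The arm moves only by the shell command python3 -m pendant 'ROWS' [OPENING] [FORCE]. ROWS is a JSON object of lists of equal length, an entry for each row: "offset": the shift along the tool's x, y, z scaled (see below), a list of three; "turn": the turn, a rotation vector about the tool's x, y, z scaled (see below), a list of three. A call has 1 to 12 rows; each row is the pose to reach, as a shift and turn from the pose measured when the call began, along the tool's axes at that moment; what a row does not reach only later rows make up. The controller multiplies each number of a shift by 200 mm and each number of a turn by 45 degrees. A row lasts 1/8 s, in which the tool goes at most 62.5 mm and 10.7 degrees, less where a joint would pass 70% of its speed; a pose out of reach is approached as far as the arm can. A call with a number of a shift or a turn outside -1 to 1 is refused whole. A call with a gripper value outside its range is refused whole. OPENING is the opening in per cent of the stroke, from 0 (shut) to 100 (fully open), set as the call begins (- or left out, the last holds). The fingers move at their own pace and stop on an object; FORCE is the grip in N (left out, the last holds). Time passes only in rows, so rows that repeat a pose let the fingers close. It gives the time, the measured TCP pose, the force and the opening at its end, in the units of the state.
- manip.get_obs(): the state, without advancing time (a new reading comes with each control period).
- manip.camera(name): name is "side" or "top" or "wrist"; returns (picture, depth): 420x560x3 uint8, red, green, blue; 420x560 float32, m along the optical axis (not along the pixel's ray), 0 where there is no reading.
- manip.camera_model(name): a dict with "intrinsics" (3x3 intrinsics, pixels), "R" (3x3) and "t" (3): a world point X has camera coordinates R X + t; the wrist camera has in their place "tool_from_camera" (4x4, takes a point from camera to tool coordinates, whose origin is the TCP and whose axes are the tool frame's). Camera axes: x right, y down, z forward; pixel columns grow to the right and rows downward; lengths in m; the calibration is good to about 2 mm. A picture is of the moment at which its call begins: read the wrist's pose just before it. camera_model takes no time and is no camera call.
- manip.hand_in(): hands the job in, once; it reports no verdict.
The state is a dict: "clock": time; "joint_pos": joint angles; "joint_velocities": joint speeds; "tau": joint torques, N m; "position": TCP position; "ee_rot": TCP orientation; "ft_force": force on the tool from outside, world axes, zero at the start; "torque": the same for the moment, N m; "grip_width": opening from 0.0 (shut) to 1.0 (fully open).
Only numpy, scipy, OpenCV 4.12 (cv2) and the standard library are available. Lean on these libraries where they do the work, as an engineer would, in place of code of your own. Each camera call takes 0.05 s, during which the arm holds its last target. There are 200 camera calls.

TASK

The translucent blue formed cover on the stack of battery-cell trays has snapped on tight: take it by the thumb tab at its corner and lift that corner first, with the opposite corner still down, so that it peels off without the trays under it being lifted or dragged along. Then hold the cover out over the middle of the lit inspection panel, level and right side up, about 10 cm above the panel, so it can be checked for cracks. Finish while still holding it there (do not put it down or let go), and leave everything else on the bench as it is.

Things in the scene. Friction and masses are not known exactly. Their poses are not given: they have to be found in the camera images.
- cell_trays: Stack of three black trays full of cells, 124 x 152 mm (x, y), 68 mm high, 1.8 kg, standing loose on the bench. Origin under its centre, z up. The cover sits on its top rim. Three spring snap buttons near the corners of its 124 mm sides (none at the (+x, +y) corner) catch a lip in the cover's skirt; each lets go at about 3 to 4 N once the cover has risen some 5 mm there.
- cover_mid (a point): Centre (half-way up) of the translucent blue formed cover: 132 x 164 mm (x, y), 15 mm high, about 60 g, rigid, ridged top, with a 12 mm skirt that reaches down outside the top tray's walls with 1 to 3 mm play. At the start 63.5 mm above the trays' underside; axes along the trays' axes, z up.
- cover_tab (a point): Grip point of the cover's thumb tab (orange stripe): a bar 12 mm wide, 15 mm high, 36 mm long, sticking out level from the cover's (-x, -y) corner along (-1, -1) in the cover's frame, whose axes it shares. The point is 21 mm beyond the corner, at (-81, -97, +1) mm from cover_mid, half-way up the bar; at the start 64.5 mm above the bench, with free air beside and below it.
- cover_far (a point): The cover's corner opposite the tab, (+x, +y), at the foot of the skirt: (66, 82, -7.5) mm from cover_mid. At the start 56 mm above the trays' underside; the cover tips about this corner as it is peeled.
- panel_mid (a point): Centre of the lit white face of the inspection panel, a flat slab with a black rim, 180 x 240 mm (x and y), 10 mm high, fixed on the bench. z up.
- spare_cell_blue: Bystander: blue cell standing on end, 18 mm across, 65 mm high. Origin at its foot.
- spare_cell_purple: Bystander: purple cell standing on end, 18 mm across, 65 mm high. Origin at its foot.
- multimeter: Bystander: yellow and black multimeter lying flat, 85 x 165 x 37 mm. Origin under its centre.
- tape_roll: Bystander: roll of amber tape lying flat, 64 mm across, 19 mm high. Origin under its centre.
- nickel_coil: Bystander: coil of nickel strip lying flat, 90 mm across, 10 mm high. Origin under its centre.
- welded_pack: Bystander: welded pack of four cells wrapped in red, orange and white, 68 x 39 x 39 mm. Origin under its centre.
- side_cutters: Bystander: side cutters with red handles, lying flat, about 125 mm long (handles to -x), 15 mm high. Origin near the pivot.

How it is judged:
On the way, in this order (a step that is already met when the one before it is completed fails the run):
1. the tab corner is peeled up at least 15 mm while the opposite corner is still down on the trays (within 6 mm) (z of cover_tab in the frame of cell_trays above 0.0795 m and z of cover_far in the frame of cell_trays below 0.062 m), for 0.1 s.
2. the whole cover is off the trays (far corner more than 25 mm up) (z of cover_far in the frame of cell_trays above 0.081 m and z of cover_tab in the frame of cell_trays above 0.0895 m), for 0.1 s.
At the end, for the whole second after the job is handed in: The cover hangs in the gripper alone, still, its centre within 35 mm of the panel's centre seen from above and 60 to 140 mm above its face, within 10 degrees of level and right side up; the tray stack stands flat within 20 mm of its start (horizontal distance between cover_mid and panel_mid below 0.035 m and z of cover_mid in the frame of panel_mid between 0.06 and 0.14 m and angle between cover_mid's own z axis and vertical below 0.17 rad and contact force between cover and the fingers above 1 N and linear speed of cover below 0.03 m/s and contact force between cover and cell_trays below 0.1 N and angle between cell_trays's own z axis and vertical below 0.05 rad and distance of cell_trays from where it was at the start of the episode below 0.02 m); the arm keeps its last pose, push and grip.
It fails at once if the cell trays are lifted, tipped (3.5 degrees) or dragged more than 20 mm (distance of cell_trays from where it was at the start of the episode above 0.02 m or angle between cell_trays's own z axis and vertical above 0.06 rad).
It fails at once if a bystander is moved more than 20 mm or knocked over (distance of any of spare_cell_blue, spare_cell_purple, multimeter, tape_roll, nickel_coil, welded_pack, side_cutters from where it was at the start of the episode above 0.02 m or angle between any of spare_cell_blue, spare_cell_purple, multimeter, tape_roll, nickel_coil, welded_pack, side_cutters's own z axis and vertical above 0.3 rad).
It also fails if it takes over 48 s, if anything falls off the work surface, if the arm or the gripper's body presses on something with over 40 N, if the wrist force passes 120 N, or if a joint passes its speed limit or range.

## Working session

There is one attempt and no reset: what is moved stays moved. The work goes in short steps, Python scripts to look and compute and a shell command to move; the robot and the scene stay as the last step left them, time stands still between calls to the robot, and variables do not carry over. Pictures are saved under pics/ and viewed, about 8 in all and at most 12, crops included, and the job is handed in when it is done.

```bash
ls; mkdir -p pics; python3 - <<'E'
from workcell import manip
import cv2, numpy as np
o=manip.get_obs(); print({k:np.round(v,3).tolist() for k,v in o.items()}, manip.pinch_z)
for n in ("top","side"):
    im,d=manip.camera(n); cv2.imwrite(f"pics/{n}0.png",im[:,:,::-1]); np.save(f"pics/{n}0.npy",d)
    m=manip.camera_model(n); print(n,{k:np.round(v,3).tolist() for k,v in m.items()})
print(manip.camera_model("wrist"))
E
```

```text
pics
{'clock': 0.0, 'joint_pos': [1.271, 0.332, -0.065, 1.459, 0.022, 1.35, -0.089], 'joint_velocities': [0.0, -0.001, -0.0, 0.001, -0.0, -0.003, 0.001], 'tau': [-0.033, -58.294, 0.036, -36.015, 0.02, -0.288, -0.002], 'position': [0.171, -0.601, 0.232], 'ee_rot': [0.564, -0.426, 0.427, -0.564], 'ft_force': [-0.682, 0.53, 0.382], 'torque': [-0.01, 0.029, -0.014], 'grip_width': 1.0} 0.0187
top {'intrinsics': [[399.855, 0.0, 283.493], [0.0, 399.855, 206.128], [0.0, 0.0, 1.0]], 'R': [[-0.027, -1.0, -0.009], [-0.997, 0.028, -0.07], [0.071, 0.008, -0.997]], 't': [0.004, 0.604, 1.399]}
side {'intrinsics': [[428.61, 0.0, 279.156], [0.0, 428.61, 212.359], [0.0, 0.0, 1.0]], 'R': [[0.968, -0.251, 0.012], [-0.183, -0.737, -0.651], [0.173, 0.628, -0.759]], 't': [-0.565, 0.159, 1.141]}
{'intrinsics': array([[301.23920769,   0.        , 280.85067345],
       [  0.        , 301.23920769, 209.99812864],
       [  0.        ,   0.        ,   1.        ]]), 'tool_from_camera': array([[ 9.99998994e-01, -1.03522427e-03, -9.70108485e-04,
        -1.29740492e-03],
       [ 6.62961199e-04, -2.63563001e-01,  9.64641957e-01,
        -1.42000007e-01],
       [-1.25430547e-03, -9.64641629e-01, -2.63562050e-01,
         6.80956735e-02],
       [ 0.00000000e+00,  0.00000000e+00,  0.00000000e+00,
         1.00000000e+00]])}
```

View pics/top0.png

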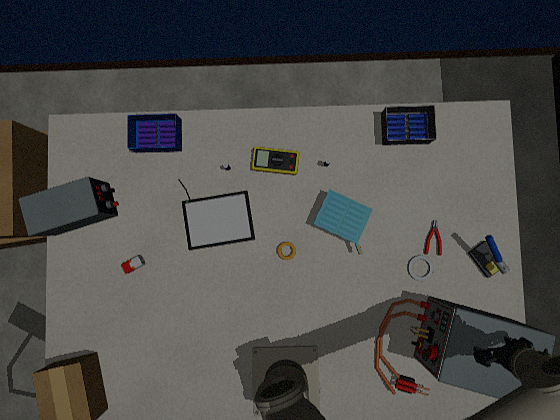

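View pics/side0.png

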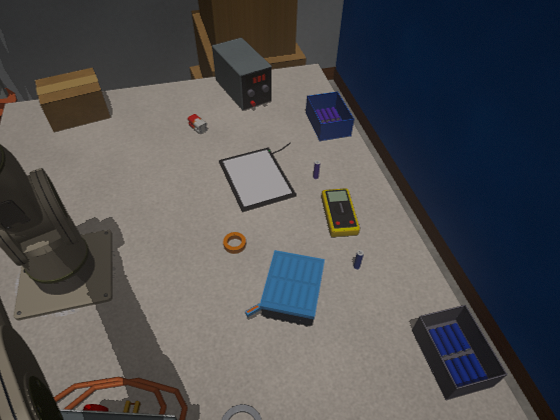

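```bash
cat > h.py <<'E'
from workcell import manip
import cv2, numpy as np
from scipy.spatial.transform import Rotation as Ro
def cam(n):
    """returns K, R_wc (cols cam axes in world), centre"""
    m=manip.camera_model(n); K=m["intrinsics"]
    if n=="wrist":
        o=manip.get_obs(); T=np.eye(4); T[:3,:3]=Ro.from_quat(o["ee_rot"]).as_matrix(); T[:3,3]=o["position"]
        W=T@m["tool_from_camera"]; return K,W[:3,:3],W[:3,3]
    return K,m["R"].T,-m["R"].T@m["t"]
def ray(c,uv):
    K,R,t=c; uv=np.atleast_2d(np.asarray(uv,float))
    return (np.c_[uv,np.ones(len(uv))]@np.linalg.inv(K).T)@R.T
def onplane(c,uv,z):
    d=ray(c,uv); return c[2]+d*((z-c[2][2])/d[:,2])[:,None]
def withdepth(c,uv,dep):
    return c[2]+ray(c,uv)*np.asarray(dep).reshape(-1,1)
def tri(c1,u1,c2,u2):
    A=np.zeros((3,3));b=np.zeros(3)
    for c,u in((c1,u1),(c2,u2)):
        d=ray(c,u)[0];d/=np.linalg.norm(d);P=np.eye(3)-np.outer(d,d);A+=P;b+=P@c[2]
    return np.linalg.solve(A,b)
def blob(mask,near=None):
    n,l,s,ce=cv2.connectedComponentsWithStats(mask.astype(np.uint8))
    i=1+np.argmax(s[1:,4]); return l==i,ce[i],s[i]
def box4(mask):
    c,_=cv2.findContours(mask.astype(np.uint8),cv2.RETR_EXTERNAL,cv2.CHAIN_APPROX_NONE)
    c=max(c,key=cv2.contourArea); return cv2.minAreaRect(c),cv2.approxPolyDP(cv2.convexHull(c),6,True)[:,0]
E
python3 - <<'E'
from h import *
o=manip.get_obs(); print("tool R\n",Ro.from_quat(o["ee_rot"]).as_matrix().round(3))
for n in("top","side"):
    im=cv2.imread(f"pics/{n}0.png"); d=np.load(f"pics/{n}0.npy"); c=cam(n)
    h=cv2.cvtColor(im,cv2.COLOR_BGR2HSV)
    roi=np.zeros(d.shape,bool)
    if n=="top": roi[180:262,300:385]=1
    else: roi[240:330,230:335]=1
    m=roi&(h[...,0]>85)&(h[...,0]<112)&(h[...,1]>90)&(h[...,2]>110)
    b,ce,s=blob(m); print(n,"cover",ce,s); 
    ys,xs=np.nonzero(b); P=withdepth(c,np.c_[xs,ys],d[ys,xs]); print(" depth med z",np.median(P[:,2]), "mean",P.mean(0))
    r,q=box4(b); print(" rect",r); print(" corners",q.tolist(),"\n",onplane(c,q,.07).round(3))
    rb,ra=((np.array([176,250]),np.array([258,190])),(0,0))[0] if 0 else (0,0)
    m=np.zeros(d.shape,bool)
    if n=="top": m[185:255,178:260]=1
    else: m[140:215,210:300]=1
    b,ce,s=blob(m&(h[...,2]>150)&(h[...,1]<50)) if n=="side" else blob(m&(h[...,2]>195)&(h[...,1]<50))
    r,q=box4(b); print(" panel",ce,s,r, onplane(c,[r[0]],.01).round(3)); 
    print(onplane(c,cv2.boxPoints(r),.01).round(3))
t=cv2.imread("pics/top0.png")[180:265,290:390]; s=cv2.imread("pics/side0.png")[240:330,235:335]
cv2.imwrite("pics/c0.png",np.hstack([cv2.resize(t,(400,340),interpolation=0),cv2.resize(s,(378,340),interpolation=0)]))
E
```

```text
tool R
 [[ 0.273  0.     0.962]
 [-0.962 -0.001  0.273]
 [ 0.001 -1.     0.   ]]
top cover [342.77521008 216.18277311] [ 314  190   59   56 1428]
 depth med z 0.07202375700394437 mean [ 0.56030698 -0.21370578  0.07483694]
 rect ((342.5079040527344, 216.98280334472656), (48.02892303466797, 39.695831298828125), 24.623563766479492)
 corners [[329, 190], [372, 209], [356, 245], [314, 223]] 
 [[ 0.652 -0.171  0.07 ]
 [ 0.582 -0.315  0.07 ]
 [ 0.461 -0.256  0.07 ]
 [ 0.54  -0.115  0.07 ]]Traceback (most recent call last):
  File "<stdin>", line 17, in <module>
  File "h.py", line 25, in blob
    i=1+np.argmax(s[1:,4]); return l==i,ce[i],s[i]
        ~~~~~~~~~^^^^^^^^^
    return _wrapfunc(a, 'argmax', axis=axis, out=out, **kwds)
    return bound(*args, **kwds)
ValueError: attempt to get argmax of an empty sequence
```

```bash
python3 - <<'E'
from h import *
Q={}
for n in("top","side"):
    im=cv2.imread(f"pics/{n}0.png"); d=np.load(f"pics/{n}0.npy"); c=cam(n)
    h=cv2.cvtColor(im,cv2.COLOR_BGR2HSV)
    m=np.zeros(d.shape,bool)
    if n=="top": m[185:255,178:260]=1; pt=im[220,220]
    else: m[140:215,210:300]=1; pt=im[180,257]
    print(n,pt)
    m&=cv2.absdiff(im,np.full_like(im,pt)).max(2)<25
    k=cv2.morphologyEx(m.astype(np.uint8),cv2.MORPH_CLOSE,np.ones((3,3)))
    k=cv2.morphologyEx(k,cv2.MORPH_OPEN,np.ones((3,3)))
    b,ce,s=blob(k); r,q=box4(b); print(" panel",ce,s,q.tolist()); print(onplane(c,q,.01).round(3), onplane(c,q,.01).mean(0))
    Q[n]=b
    roi=np.zeros(d.shape,bool)
    if n=="side":
        roi[240:330,230:335]=1
        m=roi&(h[...,0]>85)&(h[...,0]<112)&(h[...,1]>90)&(h[...,2]>110)
        b,ce,s=blob(m); r,q=box4(b); print(" cover",ce,q.tolist(),"\n",onplane(c,q,.07).round(3))
t=cv2.imread("pics/top0.png")[180:265,290:390]; s=cv2.imread("pics/side0.png")[240:330,235:335]
cv2.imwrite("pics/c0.png",np.hstack([cv2.resize(t,(400,340),interpolation=0),cv2.resize(s,(378,340),interpolation=0)]))
E
```

```text
top [123 122 121]
 panel [217.64318707 220.02155504] [ 186  195   65   51 2598] [[244, 195], [250, 236], [191, 244], [186, 204]]
[[0.649 0.128 0.01 ]
 [0.501 0.11  0.01 ]
 [0.479 0.321 0.01 ]
 [0.622 0.337 0.01 ]] [0.56263231 0.22413369 0.01      ]
side [153 153 157]
 panel [256.3944591  177.60949868] [ 225  151   66   55 2274] [[267, 151], [290, 192], [244, 205], [225, 161]]
[[0.628 0.333 0.01 ]
 [0.653 0.131 0.01 ]
 [0.504 0.112 0.01 ]
 [0.482 0.318 0.01 ]] [0.56658114 0.22375424 0.01      ]
 cover [292.5900641  283.18910256] [[275, 250], [323, 259], [314, 316], [247, 314]] 
 [[ 0.543 -0.113  0.07 ]
 [ 0.655 -0.17   0.07 ]
 [ 0.585 -0.316  0.07 ]
 [ 0.436 -0.273  0.07 ]]
```

View pics/c0.png

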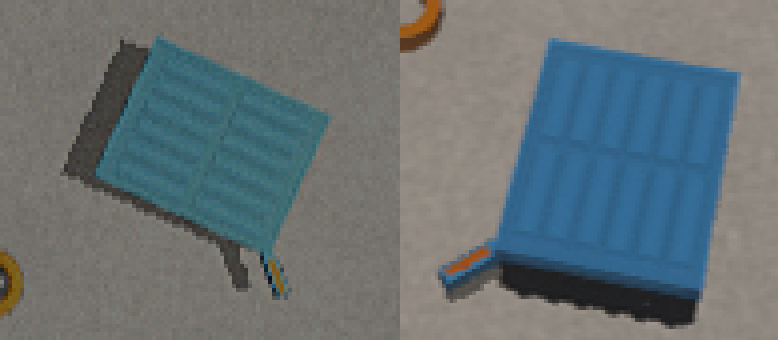

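Top and side views agree: the cover centre is near (0.559, -0.214) with yaw about -26°, the tab is near (0.442, -0.267), and the panel is at (0.565, 0.224). I'll move to a hover over the tab.

```bash
python3 -m pendant '{"offset":[[0,-0.25,0],[-0.2,-0.3,0.25],[-0.4,-0.3,0.5],[-0.55,-0.3,0.75],[-0.62,-0.3,0.9],[-0.62,-0.3,0.9]],"turn":[[0,0,0],[0,0,0],[0,0,0],[0,0,0],[0,0,0],[0,0,0]]}' 60 80
```

```text
clock: 0.85
position: [0.3124, -0.4305, 0.2913]
ee_rot: [-0.565, 0.425, -0.425, 0.565]
ft_force: [-0.8, -0.9, -8.2]
grip_width: 0.599
```

```bash
python3 - <<'E'
from h import *
o=manip.get_obs(); R=Ro.from_quat(o["ee_rot"]).as_matrix(); p=o["position"]; print(p,R.round(3).tolist())
print((R.T@(np.array([.442,-.267,.2])-p)/.2).round(3))
E
```

```text
[ 0.31238167 -0.43053501  0.29134431] [[0.278, 0.0, 0.961], [-0.961, 0.0, 0.278], [-0.0, -1.0, 0.0]]
[-0.605  0.457  0.85 ]
```

```bash
python3 -m pendant '{"offset":[[-0.2,0.1,0.28],[-0.4,0.25,0.56],[-0.6,0.45,0.8],[-0.6,0.45,0.85],[-0.6,0.45,0.85],[-0.6,0.45,0.85]],"turn":[[0,-0.06,0],[0,-0.06,0],[0,-0.06,0],[0,-0.06,0],[0,-0.06,0],[0,-0.06,0]]}' && python3 - <<'E'
from h import *
o=manip.get_obs(); print(o["position"],o["ft_force"])
np.savez("pics/w1.npz",*cam("wrist"))
im,d=manip.camera("wrist"); cv2.imwrite("pics/w1.png",im[:,:,::-1]); np.save("pics/w1d.npy",d)
E
```

```text
clock: 1.6
position: [0.4414, -0.2693, 0.2012]
ee_rot: [0.575, -0.412, 0.412, -0.575]
ft_force: [-0.4, -0.3, -7.5]
grip_width: 0.6
[ 0.44139969 -0.26933109  0.20119035] [-0.44914163 -0.32600363 -7.54275855]
```

View pics/w1.png

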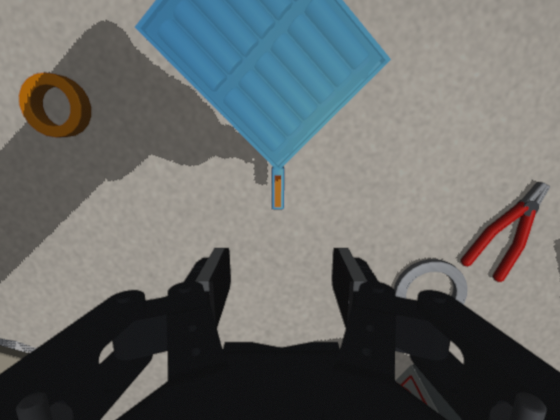

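The wrist view shows the tab at about (278,190) with its axis upright in the picture, so the jaw axis is aligned. The path between the fingers is clear. Next I'll measure the tab from several views.

```bash
python3 - <<'E'
from h import *
z=np.load("pics/w1.npz"); c={"w":(z["arr_0"],z["arr_1"],z["arr_2"]),"s":cam("side"),"t":cam("top")}
px={}
for k,f,roi in(("w","w1",(160,215,262,295)),("s","side0",(295,325,240,268)),("t","top0",(238,258,348,366))):
    im=cv2.imread(f"pics/{f}.png"); h=cv2.cvtColor(im,cv2.COLOR_BGR2HSV)
    m=np.zeros(im.shape[:2],bool); m[roi[0]:roi[1],roi[2]:roi[3]]=1
    b,ce,s=blob(m&(h[...,0]>3)&(h[...,0]<25)&(h[...,1]>110)); px[k]=ce; print(k,ce,s,onplane(c[k],ce,.072).round(4))
    if k=="w":
        mb=np.zeros(im.shape[:2],bool); mb[172:215,262:295]=1
        bb,cc,ss=blob(mb&(h[...,1]>75)); print("tab bar",cc,ss)
        d=np.load("pics/w1d.npy"); ys,xs=np.nonzero(b); print("depth",withdepth(c[k],np.c_[xs,ys],d[ys,xs]).mean(0).round(4))
        print("orange ends",onplane(c[k],[[ce[0],s[1]],[ce[0],s[1]+s[3]]],.072).round(4))
        r=cv2.minAreaRect(np.argwhere(b)[:,::-1].astype(np.float32)); print(r)
        ends=onplane(c[k],[[278,168],[278,210]],.072); print("tab ends",ends.round(4))
        cor=[[388,60],[276,168],[137,27]]; print("corners",onplane(c[k],cor,.07).round(4))
print("tri w-s",tri(c["w"],px["w"],c["s"],px["s"]).round(4),"w-t",tri(c["w"],px["w"],c["t"],px["t"]).round(4))
E
```

```text
w [277.5        190.83695652] [275 176   6  31 184] [[ 0.4515 -0.2611  0.072 ]]
tab bar [277.48509485 189.75067751] [272 172  12  37 369]
depth [ 0.4514 -0.2611  0.0717]
orange ends [[ 0.4645 -0.2567  0.072 ]
 [ 0.437  -0.2659  0.072 ]]
((277.5, 191.0), (30.0, 5.0), 90.0)
tab ends [[ 0.4715 -0.2548  0.072 ]
 [ 0.4344 -0.2673  0.072 ]]
corners [[ 0.585  -0.3127  0.07  ]
 [ 0.4707 -0.2532  0.07  ]
 [ 0.5424 -0.1111  0.07  ]]
s [252.07692308 308.65384615] [247 306  11   7  26] [[ 0.4497 -0.2636  0.072 ]]
t [358.66666667 248.33333333] [357 245   4   8  12] [[ 0.4498 -0.2639  0.072 ]]
tri w-s [ 0.4503 -0.2612  0.0672] w-t [ 0.4508 -0.2623  0.0738]
```

```bash
python3 -m pendant '{"offset":[[-0.02,0.2,0.04],[-0.02,0.4,0.04],[-0.02,0.5,0.04],[-0.02,0.5,0.04],[-0.02,0.5,0.04]],"turn":[[0,0,0],[0,0,0],[0,0,0],[0,0,0],[0,0,0]]}' && python3 - <<'E'
from h import *
o=manip.get_obs(); p=o["position"]; R=Ro.from_quat(o["ee_rot"]).as_matrix()
c=cam("wrist"); im,d=manip.camera("wrist"); cv2.imwrite("pics/w2.png",im[:,:,::-1])
h=cv2.cvtColor(im,cv2.COLOR_RGB2HSV); h[300:]=0; h[:,:230]=0;h[:,330:]=0
b,ce,s=blob((h[...,0]>3)&(h[...,0]<25)&(h[...,1]>110)); print(ce,s); P=onplane(c,[ce],.072)[0]; print(P,np.diag(d)[:0])
ys,xs=np.nonzero(b); print("depth",withdepth(c,np.c_[xs,ys],d[ys,xs]).mean(0))
ends=onplane(c,[[ce[0],s[1]],[ce[0],s[1]+s[3]]],.072);print(ends)
z=np.load("pics/w1.npz"); print("tri",tri((z["arr_0"],z["arr_1"],z["arr_2"]),[277.5,190.84],c,ce))
print("stripe in tool",R.T@(P-p), "p",p, "to target",(R.T@(np.array([.448,-.262,.046])-p)/.2).round(3))
E
```

```text
clock: 2.28
position: [0.4479, -0.2644, 0.1028]
ee_rot: [0.574, -0.412, 0.413, -0.574]
ft_force: [-0.6, -0.3, -6.1]
grip_width: 0.602
[279.77435897 235.81538462] [276 213   9  46 390]
[ 0.45169043 -0.26102981  0.072     ] []
depth [ 0.45161949 -0.26105881  0.07215133]
[[ 0.46537839 -0.25644596  0.072     ]
 [ 0.43717561 -0.26589055  0.072     ]]
tri [ 0.45127845 -0.26113771  0.0708456 ]
stripe in tool [-0.00206694  0.03076898  0.00466585] p [ 0.44789238 -0.26444125  0.10276865] to target [-0.012  0.284  0.004]
```

View pics/w2.png

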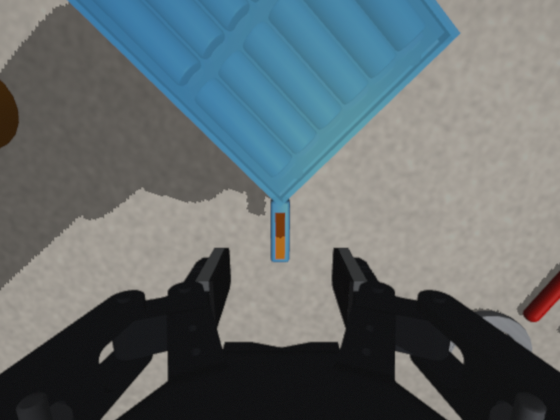

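The tab is centred between the fingers at (280,235), and its height measures about 0.0715, as it should. I'll descend the last stretch, then close.

```bash
python3 -m pendant '{"offset":[[-0.01,0.1,0.005],[-0.01,0.2,0.005],[-0.01,0.28,0.005],[-0.01,0.28,0.005],[-0.01,0.28,0.005]],"turn":[[0,0,0],[0,0,0],[0,0,0],[0,0,0],[0,0,0]]}' && python3 -m pendant '{"offset":[[0,0,0],[0,0,0],[0,0,0],[0,0,0],[0,0,0],[0,0,0],[0,0,0],[0,0,0]],"turn":[[0,0,0],[0,0,0],[0,0,0],[0,0,0],[0,0,0],[0,0,0],[0,0,0],[0,0,0]]}' 0 100
```

```text
clock: 2.95
position: [0.449, -0.2625, 0.0477]
ee_rot: [0.574, -0.411, 0.414, -0.574]
ft_force: [0.1, 0.6, -6.3]
grip_width: 0.596
clock: 3.95
position: [0.4493, -0.2627, 0.048]
ee_rot: [0.574, -0.411, 0.414, -0.574]
ft_force: [-1.0, 0.2, 3.8]
grip_width: 0.116
```

```bash
python3 -m pendant '{"offset":[[0,-0.01,0],[0,-0.02,0],[0,-0.03,0],[0,-0.04,0],[0,-0.05,0],[0,-0.06,0],[0,-0.06,0]],"turn":[[-0.012,0,0],[-0.024,0,0],[-0.036,0,0],[-0.048,0,0],[-0.06,0,0],[-0.07,0,0],[-0.07,0,0]]}' && python3 - <<'E'
from h import *
for n in("side","wrist"):
    im,d=manip.camera(n); cv2.imwrite(f"pics/{n}3.png",im[:,:,::-1])
    if n=="side": s=cv2.resize(im[235:335,225:345],(500,420))
    else: w=im
cv2.imwrite("pics/p3.png",cv2.resize(np.hstack([s,w[:, 130:430]]),(800,420))[:,:,::-1])
E
```

```text
clock: 4.82
position: [0.4501, -0.2627, 0.0606]
ee_rot: [0.59, -0.422, 0.403, -0.559]
ft_force: [-1.1, -1.4, -6.1]
grip_width: 0.116
```

View pics/p3.png

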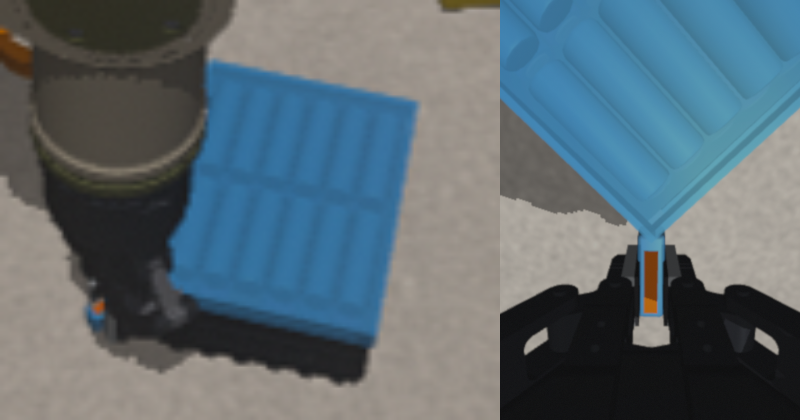

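The cover is rising cleanly at the tab. The grip is squarely on the bar, and the trays stay put. I'll continue the peel.

```bash
python3 -m pendant '{"offset":[[0,-0.01,0],[0,-0.02,0],[0,-0.03,0],[0,-0.04,0],[0,-0.05,0],[0,-0.06,0],[0,-0.07,0],[0,-0.08,0],[0,-0.08,0],[0,-0.08,0]],"turn":[[-0.012,0,0],[-0.024,0,0],[-0.036,0,0],[-0.048,0,0],[-0.06,0,0],[-0.07,0,0],[-0.085,0,0],[-0.095,0,0],[-0.095,0,0],[-0.095,0,0]]}' && python3 - <<'E'
from h import *
o=manip.get_obs(); print(Ro.from_quat(o["ee_rot"]).as_matrix().round(3).tolist())
c=cam("side"); im,d=manip.camera("side"); cv2.imwrite("pics/side4.png",im[:,:,::-1])
h=cv2.cvtColor(im,cv2.COLOR_RGB2HSV); m=np.zeros(d.shape,bool); m[235:330,262:335]=1
b,ce,s=blob(m&(h[...,0]>85)&(h[...,0]<112)&(h[...,1]>90)&(h[...,2]>110)); ys,xs=np.nonzero(b)
P=withdepth(c,np.c_[xs,ys],d[ys,xs]); A=np.c_[P[:,:2],np.ones(len(P))]
for _ in range(3):
    k,*_r=np.linalg.lstsq(A,P[:,2],rcond=None); e=abs(A@k-P[:,2])<.004; A=A[e];P=P[e]
print("plane tilt deg",np.degrees(np.arctan(np.hypot(*k[:2]))),"dir",-k[:2]/np.hypot(*k[:2]),"z far(.663,-.168)",k@[.660,-.168,1],"z tabcorner",k@[.47,-.254,1])
cv2.imwrite("pics/p4.png",cv2.resize(im[235:335,225:345],(600,500))[:,:,::-1])
E
```

```text
clock: 6.18
position: [0.4508, -0.2624, 0.0764]
ee_rot: [0.61, -0.436, 0.387, -0.536]
ft_force: [0.6, 0.9, -8.2]
grip_width: 0.114
[[0.32, -0.118, 0.94], [-0.947, -0.044, 0.317], [0.004, -0.992, -0.126]]
plane tilt deg 16.417743965145117 dir [0.63694288 0.770911  ] z far(.663,-.168) 0.0548715544824155 z tabcorner 0.11006513204007184
```

View pics/p4.png

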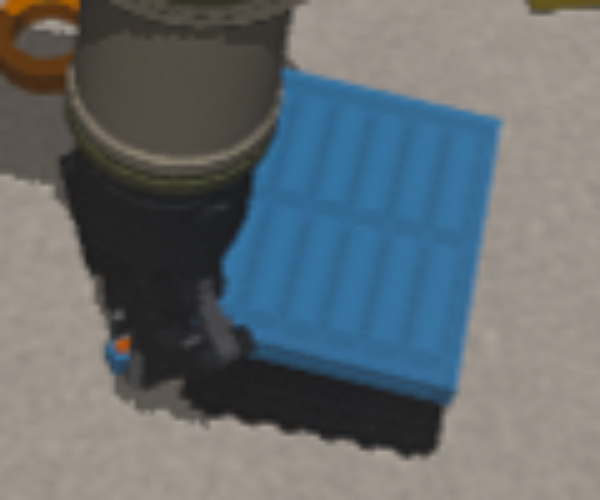

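Step 1 geometry holds: the tab is up about 28 mm with 7.2° of tilt, and the far corner's pixel has barely moved. Next I'll lift straight up, then level.

```bash
python3 -m pendant '{"offset":[[0,-0.04,-0.005],[0,-0.08,-0.01],[0,-0.13,-0.016],[0,-0.18,-0.023],[0,-0.25,-0.032],[0,-0.32,-0.04],[0,-0.4,-0.05],[0,-0.48,-0.06],[0,-0.48,-0.06],[0,-0.48,-0.06],[0,-0.48,-0.06],[0,-0.48,-0.06]],"turn":[[0,0,0],[0,0,0],[0,0,0],[0,0,0],[0,0,0],[0,0,0],[0,0,0],[0.04,0,0],[0.08,0,0],[0.12,0,0],[0.16,0,0],[0.16,0,0]]}' && python3 - <<'E'
from h import *
o=manip.get_obs(); R=Ro.from_quat(o["ee_rot"]).as_matrix(); print(R.round(3).tolist())
out=[]
for n in("side","wrist"):
    im,d=manip.camera(n); cv2.imwrite(f"pics/{n}5.png",im[:,:,::-1]); np.save(f"pics/{n}5d.npy",d); out.append(im)
cv2.imwrite("pics/p5.png",np.hstack([cv2.resize(out[0][195:335,215:355],(400,400)),cv2.resize(out[1],(400,400))])[:,:,::-1])
E
```

```text
clock: 7.72
position: [0.45, -0.2623, 0.1728]
ee_rot: [0.575, -0.412, 0.414, -0.573]
ft_force: [0.3, -1.0, -8.2]
grip_width: 0.119
[[0.319, 0.001, 0.948], [-0.948, -0.004, 0.319], [0.004, -1.0, -0.0]]
```

View pics/p5.png

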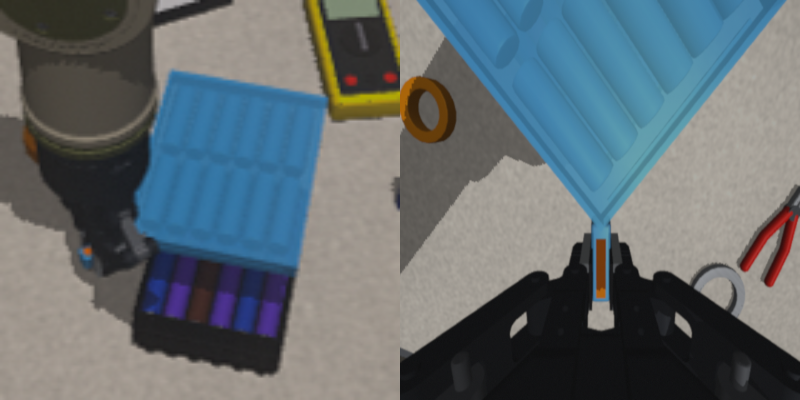

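```bash
python3 -m pendant '{"offset":[[-0.08,0,0.027],[-0.22,0,0.074],[-0.4,0,0.135],[-0.58,0,0.195],[-0.76,0,0.256],[-0.9,0,0.303],[-0.95,0,0.32],[-0.95,0,0.32]],"turn":[[0,0,0],[0,0,0],[0,0,0],[0,0,0],[0,0,0],[0,0,0],[0,0,0],[0,0,0]]}' && python3 - <<'E'
from h import *
o=manip.get_obs(); R=Ro.from_quat(o["ee_rot"]).as_matrix(); print(o["joint_pos"],(R.T@(np.array([.4506,.1733,.15])-o["position"])/.2).round(3), R.round(3).tolist())
E
```

```text
clock: 8.82
position: [0.4505, -0.0609, 0.1722]
ee_rot: [0.576, -0.411, 0.413, -0.574]
ft_force: [0.9, -0.7, -7.5]
grip_width: 0.116
[ 0.58816701  0.03159712 -0.55997637  1.94417389  0.02276388  1.16994287
 -1.22433944] [-1.109  0.106  0.377] [[0.321, 0.001, 0.947], [-0.947, -0.004, 0.321], [0.004, -1.0, -0.001]]
```

```bash
python3 -m pendant '{"offset":[[-0.08,0,0.027],[-0.22,0,0.075],[-0.4,0,0.135],[-0.58,0,0.197],[-0.76,0,0.258],[-0.9,0,0.306],[-0.98,0,0.333],[-1,0,0.34],[-1,0,0.34]],"turn":[[0,0,0],[0,0,0],[0,0,0],[0,0,0],[0,0,0],[0,0,0],[0,0,0],[0,0,0],[0,0,0]]}' && python3 - <<'E'
from h import *
o=manip.get_obs(); R=Ro.from_quat(o["ee_rot"]).as_matrix(); print(o["joint_pos"],R.round(3).tolist())
c=cam("wrist"); im,d=manip.camera("wrist"); h=cv2.cvtColor(im,cv2.COLOR_RGB2HSV)
cv2.imwrite("pics/w6.png",im[:,:,::-1])
m=(h[...,0]>85)&(h[...,0]<112)&(h[...,1]>90)&(h[...,2]>100); m[230:]=0
b,ce,s=blob(m); ys,xs=np.nonzero(b); P=withdepth(c,np.c_[xs,ys],d[ys,xs])
A=np.c_[P[:,:2],np.ones(len(P))]; e=d[ys,xs]>0
for _ in range(4):
    k=np.linalg.lstsq(A[e],P[e,2],rcond=None)[0]; e=abs(A@k-P[:,2])<.005
print("tilt deg",np.degrees(k[:2]),"mean",P[e].mean(0),e.mean())
r,q=box4(b); print(q.tolist())
c=cam("top"); im,d=manip.camera("top"); cv2.imwrite("pics/top6.png",im[:,:,::-1]); im2,_=manip.camera("side"); cv2.imwrite("pics/side6.png",im2[:,:,::-1])
cv2.imwrite("pics/p6.png",np.hstack([cv2.resize(im[150:290,160:400],(480,280)),cv2.resize(im2[120:330,170:370],(267,280))])[:,:,::-1])
E
```

```text
clock: 9.95
position: [0.4506, 0.15, 0.1712]
ee_rot: [0.576, -0.411, 0.413, -0.573]
ft_force: [0.0, -0.4, -7.7]
grip_width: 0.117
[ 0.32457582  0.10793273 -0.77595612  1.88878681  0.0859969   1.17848705
 -1.72594439] [[0.321, 0.0, 0.947], [-0.947, -0.004, 0.321], [0.004, -1.0, -0.001]]
tilt deg [-0.02287456  0.01873204] mean [0.53001559 0.17814156 0.1935088 ] 0.9946108834643409
[[540, 0], [294, 229], [267, 229], [24, 0]]
```

View pics/p6.png

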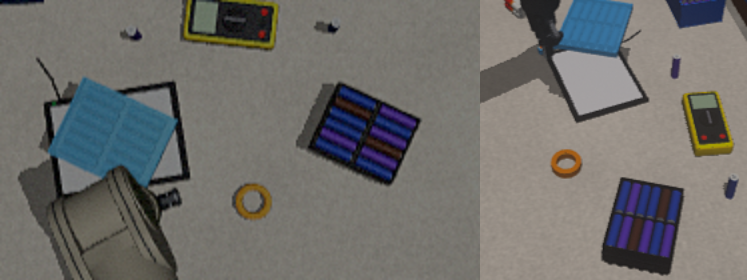

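The cover is level, with 0.02° of tilt in each axis. The trays and bystanders look undisturbed. I'll make the last shift to centre it and lower it.

```bash
python3 -m pendant '{"offset":[[-0.04,0.05,0.012],[-0.08,0.12,0.025],[-0.11,0.2,0.037],[-0.11,0.28,0.037],[-0.11,0.35,0.037],[-0.11,0.37,0.037],[-0.11,0.37,0.037],[-0.11,0.37,0.037],[-0.11,0.37,0.037]],"turn":[[0,0,0],[0,0,0],[0,0,0],[0,0,0],[0,0,0],[0,0,0],[0,0,0],[0,0,0],[0,0,0]]}' && python3 - <<'E'
from h import *
o=manip.get_obs(); R=Ro.from_quat(o["ee_rot"]).as_matrix(); p=o["position"]
print("mid from grasp",p+R@[-.0113,-.0157,.1259],"vel",abs(o["joint_velocities"]).max())
for n in("side","top"):
    c=cam(n); im,d=manip.camera(n); h=cv2.cvtColor(im,cv2.COLOR_RGB2HSV); cv2.imwrite(f"pics/{n}7.png",im[:,:,::-1])
    m=np.zeros(d.shape,bool)
    if n=="side": m[60:250,190:310]=1
    else: m[170:265,170:270]=1
    b,ce,s=blob(m&(h[...,0]>85)&(h[...,0]<112)&(h[...,1]>70)&(h[...,2]>90)); r,q=box4(b)
    ys,xs=np.nonzero(b); P=withdepth(c,np.c_[xs,ys],d[ys,xs]); print(n,"depth z",np.median(P[:,2])); print(q.tolist(),onplane(c,q,.117).round(3).tolist())
    # trays/bystander change vs start
    a=cv2.imread(f"pics/{n}0.png")
cv2.imwrite("pics/p7.png",np.hstack([cv2.imread("pics/side7.png")[:,:400],cv2.imread("pics/top7.png")[100:,140:540][:,:400].copy() if 0 else cv2.resize(cv2.imread("pics/top7.png")[90:300,120:320],(400,420))]))
E
```

```text
clock: 11.22
position: [0.4511, 0.1723, 0.0976]
ee_rot: [0.575, -0.411, 0.414, -0.573]
ft_force: [0.3, 0.1, -7.7]
grip_width: 0.119
mid from grasp [0.56676481 0.22329381 0.11322738] vel 0.002536273211166156
side depth z 0.11934195988221608
[[241, 132], [281, 137], [270, 175], [227, 170]] [[0.542, 0.321, 0.117], [0.658, 0.268, 0.117], [0.585, 0.112, 0.117], [0.469, 0.162, 0.117]]
top depth z 0.11967141197161846
[[200, 191], [243, 211], [229, 242], [183, 226]] [[0.655, 0.263, 0.117], [0.585, 0.121, 0.117], [0.484, 0.17, 0.117], [0.54, 0.321, 0.117]]
```

View pics/p7.png

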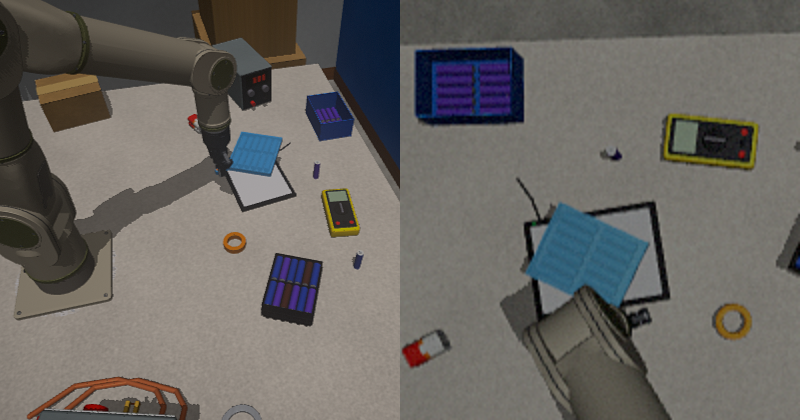

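```bash
python3 -c "
from workcell import manip
print(manip.hand_in())"
```

```text
the job is handed in; nothing more can be done
None
```

The cover is off the trays and held over the inspection panel. I handed the job in at about 11.3 s with it still gripped; no verdict is reported.

- **Peel:** I gripped the thumb tab at 100 N and tipped the cover about its far corner, raising the tab by about 28 mm at 7° of tilt. Then I lifted it straight up, levelled it and carried it across.
- **Final position:** The cover's centre is at about (0.566, 0.222), against the panel's centre at about (0.565, 0.224). Its mid-height is about 0.10 m above the panel face, and the arm was still.
- **Level:** My only measurement of level, taken just before the final lowering, gave about 0.02° in each axis. The lowering was commanded without any turn.
- **Rest of the bench:** In the pictures the trays and bystanders look unmoved. I judged this by eye and did not measure it.

**Checks that disagreed:**
- During the peel, a plane fit from the side camera's depth gave a 16° tilt, while the tool itself showed 7°. I put this down to the skirt face being included in the fit. I relied on the tool pose and on the far corner's picture position, which had moved about 2 pixels.
- The tab stripe's height came out between 67 and 74 mm depending on the pair of views. The wrist camera's depth gave 72 mm, as expected.
- The vertical force reading kept an offset of roughly -8 N at rest, so I did not use it.

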